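Load a dermatome blade over its drive pin

TASK

Load the new blade into the dermatome that lies open in its stand: take the blade from the white tray by its grip block, lay it flat on the seat of the head and slide it in so that its notch goes over the small drive pin and its rear edge comes fully home against the two stops. The pin may have stopped anywhere along its slot, so feel for it gently and never force the blade against the dermatome (stay under 30 N). Then let go of the blade and swing the hinged cover plate down over it until it is fully shut, without disturbing the timer, the kidney dish or the marker.

Things in the scene. Friction and masses are not known exactly. Their poses are not given: they have to be found in the camera images.
- blade: Flat steel blade, 34 x 92 x 3 mm (x, y, z), about 50 g, loose in the tray, right way up. Origin: centre of its underside; y along its length, +x towards the notched rear edge (x = +17 mm); the front edge (x = -17 mm) is the ground cutting edge. A grey plastic grip block stands on it.
- blade_grip (a point): Centre of the top of the blade's grip block, 15 mm above the blade's underside (blade x = -5, y = 0). The block measures 20 mm in x, 12 mm in y and stands 12 mm above the blade's upper face; hold it across its 12 mm width. Axes as the blade.
- blade_notch (a point): Mouth of the blade's notch, in the middle of its rear edge, at the underside. The notch is open to the rear (+x), 10 mm deep and 6.8 mm wide, with straight sides. Axes as the blade.
- dermatome: Dermatome hand-piece (metal head 112 mm wide, grey handle, 190 mm long in all) lying in a low steel stand, immovable. Origin on the worktop straight below where the origin of a fully home blade belongs; +x towards the handle, y across the head, z up. Handle and its lever reach no higher than 45 mm above the worktop.
- seat_home (a point): Point on the flat level seat, 30 mm above the worktop, where the blade's origin lies when fully home (axes as the dermatome; blade x along its x). The seat runs from 15 mm in front (-x) to 17 mm behind, where the faces of the two stops stand, |y| 18 to 54 mm, 3 mm tall; its sides are open. The blade may lie up to 9 mm to either side, as the pin asks.
- pin_slot (a point): Middle of the dark slot of the drive pin, on the seat, 10.5 mm behind (+x) seat_home. The steel pin is square with flats (5 x 5 mm), stands 5 mm above the seat and has stopped anywhere from 8 mm to one side to 8 mm to the other along y; its own position is not reported. Its gears hold it fast there.
- cover (a joint): Angle of the hinged steel cover plate on the head (rad): 0 fully shut, 2.4 leaning back over the handle; starts at 1.85 to 2.25 and stays where it is left (hinge friction 0.05 N m). Shut, its upper face is 36.5 mm and its thumb lip 40 mm above the worktop, its underside 1 mm above a seated blade, and two corner hooks stand 2 mm before the cutting edge.
- cover_hinge (a point): Middle of the cover's hinge axis, 36 mm above the worktop; the axis runs along the dermatome's y. The cover is a frame 54 mm from axis to free edge, 104 mm wide, 2.5 mm thick, with a window in the middle (38 mm wide, from 14 to 45 mm from the axis) for the grip block and solid wings either side, 19 to 52 mm off the middle.
- cover_edge (a point): Middle of the cover's front bar, on its outer face, 49.5 mm from the hinge axis. The outer face looks back and down to the handle while the cover is open, and up when it is shut.
- blade_tray: Shallow white enamel tray, 120 x 150 x 7 mm, floor and walls 2 mm thick, immovable. Origin: centre of its underside, on the worktop.
- bench_timer: White bench timer with a round dial, 70 x 70 x 36 mm, loose; origin at the centre of its underside. Leave alone.
- kidney_dish: Kidney-shaped dish, 92 x 184 x 35 mm, loose; origin at the centre of its underside. Leave alone.
- marker_black: Black marker pen, 12 x 138 x 13 mm, lying on the worktop, loose; origin at the centre of its underside. Leave alone.
Not all that is in view belongs to the job. What is meant by the blade is not orange, and is the larger of those in its own colour.

How it is judged:
By the outcome, as a careful person would: the job done as asked, in the order asked, and still so for the second after the job is handed in, with the robot touching nothing.
It also fails if it takes over 72 s, if anything falls off the work surface, if the arm or the gripper's body presses on something with over 40 N, if the wrist force passes 120 N, or if a joint passes its speed limit or range.

ROBOT

A 7-joint arm with a two-finger parallel gripper is mounted at the origin on a cart in front of the work surface, level with it; the furniture and walls round the work are solid. World frame = base frame: x ahead of the robot, y to its left, z up, the work surface at z = 0. Lengths are in m, angles in rad, forces in N, time in s.
With the tool pointing down it reaches from about 0.4 to 0.9 m from the base axis. Payload 5.5 kg.
Tool frame: the origin (TCP) lies between the finger pads; the fingertips stand 17 mm ahead of it and the grasp point (between the pads) lies 2 mm behind it (bot.nose_length is the distance from the TCP to the fingertips, in m); z points along the fingers, y is the direction in which the jaws open and shut (so a half turn about z gives the same grasp; the last joint's range is limited). The gripper opens to 92 mm and grips with 3 to 60 N. Pads are 19 mm wide; open, the fingers measure 130 mm over their backs; the gripper's body (75 mm by 190 mm) begins 47 mm behind the grasp point.
Start: joints at [1.579, 0.501, -0.427, 1.55, 0.221, 1.138, -0.21], TCP at [0.164, -0.629, 0.244] pointing down, gripper open.
Joint ranges: [-2.88, 2.88], [-0.31, 2.03], [-1.54, 1.56], [0.2, 2.42], [-1.41, 4.55], [0.19, 2.02], [-2.57, 2.57]. Speed limits (rad/s): [2.57, 2.57, 3.14, 3.14, 3.14, 3.14, 3.14].

INTERFACE

Orientations are given as a unit quaternion [x, y, z, w].
In Python, from plant import bot gives the robot as it stands.
- The arm moves only by the tool move_arm, never from a script. Its arguments are lists of equal length, an entry for each row: "slide": the shift along the world's x, y, z in cm, a list of three; "delta_rot": the turn, a rotation vector about the world's x, y, z in rad, a list of three; "gripper": the gripper's target within -1 to 1 (shut at 1, half-way at 0, fully open at -1). A call has 1 to 5 rows; each row shifts and turns the commanded pose from where the row before left it; what a row does not reach is not made up. A row lasts 1/10 s, in which the tool goes at most 50 mm and 8.59 degrees, less where a joint would pass 70% of its speed; a pose out of reach is approached as far as the arm can. A call is refused whole if a number of a shift passes 5 or a number of a turn 0.15, either way. A call with a gripper value outside its range is refused whole. The fingers move at their own pace and stop on an object; the grip force is fixed at half the most. Time passes only in rows, so rows that do not move let the fingers close. It gives the time, the measured TCP pose, the force and the opening at its end, in the units of the state.
- bot.state(): the state, without advancing time (a new reading comes with each control period).
- bot.get_image(name): name is "scene" or "top" or "wrist"; returns a dict with "img" (420x560x3 uint8, blue, green, red), "fx", "fy", "cx", "cy" (pixels), "R" (3x3) and "t" (3): a world point X has camera coordinates R X + t; the wrist camera has in their place "hand_eye" (4x4, takes a point from camera to tool coordinates, whose origin is the TCP and whose axes are the flange's). Camera axes: x right, y down, z forward; pixel columns grow to the right and rows downward; lengths in m; the calibration is good to about 2 mm. A picture is of the moment at which its call begins: read the wrist's pose just before it. There is no depth.
- bot.hand_in(): hands the job in, once; it reports no verdict.
Trained networks look in a picture, given as the dict that the camera call returned (one of the last four; its "shot" number tells which), for a name from the list of things; names that differ only in an ending like _2 or _b are one class to them, and where a whole thing is asked for, a point or a joint stands for the part that bears it (a point fixed in the world has none). Each returns a list of dicts, best first, with "score" (0 to 1); they miss things now and then, are a little off and sometimes report something else, mostly with a low value. They report only what shows in the picture. A call takes as long as a camera call. They do not tell look-alikes from the thing itself.
- bot.masks_of(picture, target): "region" (420x560 bool, what is visible of it) and "bbox" ([left, top, right, bottom] in pixels, round what is visible of it).
The state is a dict: "clock": time; "joint_positions": joint angles; "joint_velocities": joint speeds; "effort": joint torques, N m; "tcp_pos": TCP position; "orientation": TCP orientation; "ft_force": force on the tool from outside, world axes, zero at the start; "ft_torque": the same for the moment, N m; "opening": finger opening in m.
Only numpy, scipy, OpenCV 4.12 (cv2) and the standard library are available. Lean on these libraries where they do the work, as an engineer would, in place of code of your own. Each camera call takes 0.05 s, during which the arm holds its last target.

## Working session

There is one attempt and no reset: what is moved stays moved. The work goes in short steps, Python scripts to look and compute and a tool call to move; the robot and the scene stay as the last step left them, time stands still between calls to the robot, and variables do not carry over. Pictures are saved under pics/ and viewed, and the job is handed in when it is done.

Besides the shell and the picture viewer there is one more tool, called after "Emit:" as name(argument=value, ...) on one line, values as JSON. move_arm: Moves the arm, as the interface text tells. Its arguments: {"type":"object","properties":{"slide":{"type":"array","items":{"type":"array","items":{"type":"number"}}},"delta_rot":{"type":"array","items":{"type":"array","items":{"type":"number"}}},"gripper":{"type":"array","items":{"type":"number"}}},"required":["slide","delta_rot","gripper"]}

```bash
ls; mkdir -p pics; cat > h.py <<'E'
import numpy as np, cv2, pickle
from plant import bot
from scipy.spatial.transform import Rotation as Rn
def cam(p, st=None):
    K=np.array([[p['fx'],0,p['cx']],[0,p['fy'],p['cy']],[0,0,1]])
    if 'R' in p: return K,np.array(p['R']),np.array(p['t'])
    T=np.eye(4);T[:3,:3]=Rn.from_quat(st['orientation']).as_matrix();T[:3,3]=st['tcp_pos']
    W=np.linalg.inv(T@np.array(p['hand_eye']))
    return K,W[:3,:3],W[:3,3]
def proj(c,X):
    K,R,t=c; x=(np.atleast_2d(X)@R.T+t)@K.T; return x[:,:2]/x[:,2:]
def ray(c,uv,z):
    K,R,t=c; o=-R.T@t; uv=np.atleast_2d(uv).astype(float)
    d=np.c_[uv,np.ones(len(uv))]@np.linalg.inv(K).T@R
    return o+d*((z-o[2])/d[:,2])[:,None]
def shot(name,fn=None):
    st=bot.state(); p=bot.get_image(name)
    if fn: cv2.imwrite('pics/'+fn+'.png',p['img'])
    pickle.dump((p,st),open('last_%s.pkl'%name,'wb'))
    return p,cam(p,st)
E
python3 - <<'E'
from h import *
print(bot.state())
for n in ['scene','top','wrist']:
    p,c=shot(n,n+'0'); print(n,p['fx'],p['fy'],p['cx'],p['cy'],-c[1].T@c[2],c[1])
    for t in ['blade','dermatome','cover','blade_tray','bench_timer','kidney_dish','marker_black']:
        for m in bot.masks_of(p,t): print(t,round(m['score'],2),m['bbox'],m['region'].sum())
E
```

```text
pics
{'clock': 0.0, 'joint_positions': array([ 1.57920915,  0.5018786 , -0.42678231,  1.55145505,  0.22078987,
        1.13830439, -0.21031508]), 'joint_velocities': array([ 8.90723988e-04, -1.12514850e-03, -1.32550729e-03, -4.21405913e-04,
        2.50143807e-05, -5.94636046e-04, -3.99303795e-04]), 'effort': array([-5.92810920e-04, -5.66603243e+01, -5.81632733e+00, -2.79116213e+01,
       -6.85556838e-02,  3.07086669e-02,  1.81645678e-04]), 'tcp_pos': array([ 0.16360939, -0.62837185,  0.24265616]), 'orientation': array([ 9.91894089e-01,  1.27063473e-01, -8.79583984e-05, -9.91404799e-04]), 'ft_force': array([-0.1342502 , -0.26724759, -0.57094512]), 'ft_torque': array([-0.04411746, -0.02849739, -0.01237638]), 'opening': 0.09144421287144314}
scene 512.417027435281 512.417027435281 292.7063350255537 207.9511895796194 [-0.01210426 -0.98626273  1.21519505] [[ 0.89311765 -0.44978964 -0.00549033]
 [-0.33309339 -0.65310023 -0.68008005]
 [ 0.30230722  0.60922029 -0.7331173 ]]
blade 0.87 [339.3, 247.9, 367.0, 263.3] 275
blade 0.43 [304.7, 223.1, 318.2, 236.7] 131
dermatome 0.77 [277.2, 159.1, 
[... 590 characters left out ...]
 0.6 [305.1, 189.3, 327.0, 212.5] 192
dermatome 0.77 [191.2, 165.9, 269.8, 214.3] 2454
dermatome 0.4 [362.1, 158.4, 377.7, 193.1] 477
cover 0.61 [239.5, 166.7, 259.8, 206.7] 390
blade_tray 0.95 [340.8, 151.2, 406.6, 202.6] 2208
bench_timer 0.96 [127.0, 181.4, 154.1, 214.2] 698
kidney_dish 0.98 [398.4, 189.3, 464.6, 240.7] 2114
marker_black 0.5 [302.3, 242.6, 354.3, 256.6] 257
marker_black 0.22 [238.8, 167.2, 257.0, 204.2] 332
wrist 333.7270951828097 333.7270951828097 282.2620516024284 210.06656423132037 [ 0.24032321 -0.60990994  0.38412341] [[ 2.51500596e-01 -9.67857043e-01 -4.41210239e-04]
 [-9.27067921e-01 -2.41032314e-01  2.87138456e-01]
 [-2.78015323e-01 -7.18064609e-02 -9.57888988e-01]]
```

```bash
python3 - <<'E'
import cv2
a=cv2.imread('pics/top0.png')[130:280,110:490]; cv2.imwrite('pics/top0c.png',cv2.resize(a,(798,315),interpolation=3))
a=cv2.imread('pics/scene0.png')[120:340,220:420]; cv2.imwrite('pics/scene0c.png',cv2.resize(a,(545,600),interpolation=3))
E
```

```text
(no output)
```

View pics/top0.png

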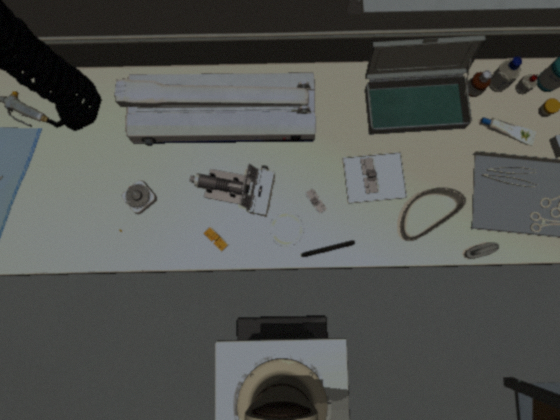

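```bash
sleep 1
```

```text
(no output)
```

View pics/top0c.png

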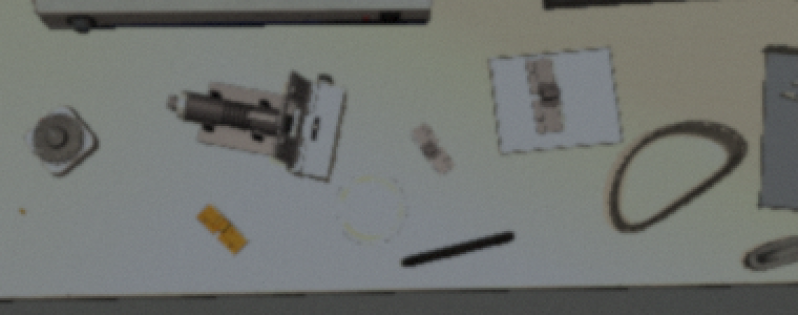

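View pics/scene0c.png

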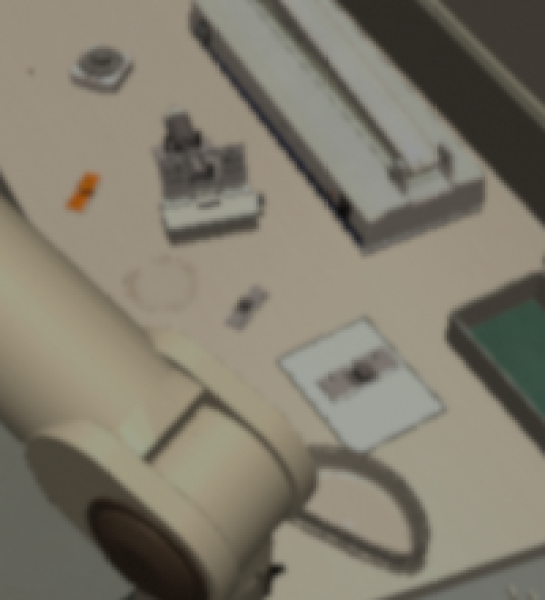

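The top view shows the tray with the grey blade at pixel (370,175), the dermatome at about (235,190) with its handle to the left (+y) and its cover open, and the timer, marker and dish clear of it. There is also a small grey decoy at (316,200) and an orange one.

```bash
python3 - <<'E'
from h import *
p,st=pickle.load(open('last_top.pkl','rb'));c=cam(p,st)
for n,uv,z in [('blade',(370,176),.005),('grip',(371,175),.017),('head seat',(264,191),.03),('cover',(250,187),.06),('handle tip',(191,180),.03),('timer',(140,196),.03),('box edge',(300,142),.0),('marker',(328,249),.005),('dish',(430,215),.02)]:
    print(n,ray(c,uv,z)[0].round(3))
E
```

```text
blade [ 0.55  -0.237  0.005]
grip [ 0.55  -0.238  0.017]
head seat [0.512 0.032 0.03 ]
cover [0.517 0.065 0.06 ]
handle tip [0.544 0.214 0.03 ]
timer [0.506 0.34  0.03 ]
box edge [ 0.645 -0.062  0.   ]
marker [ 0.367 -0.123  0.005]
dish [ 0.444 -0.378  0.02 ]
```

Emit:
move_arm(slide=[[3.8,3.8,0],[3.8,3.8,0],[3.8,3.8,0],[3.8,3.8,0],[3.8,3.8,0]], delta_rot=[[0,0,0.13],[0,0,0.13],[0,0,0.13],[0,0,0.13],[0,0,0.13]], gripper=[-1,-1,-1,-1,-1])

```text
clock: 1.7
tcp_pos: [0.3418, -0.4508, 0.2441]
orientation: [0.898, 0.439, -0.0, 0.0]
ft_force: [1.2, -0.6, 0.1]
opening: 0.0916
```

Emit:
move_arm(slide=[[3.8,3.8,0],[3.8,3.8,0],[3.8,3.8,0],[3.8,3.8,0],[3.8,3.8,0]], delta_rot=[[0,0,0.13],[0,0,0.13],[0,0,0.13],[0,0,0.13],[0,0,0.13]], gripper=[-1,-1,-1,-1,-1])

```text
clock: 2.2
tcp_pos: [0.5186, -0.2742, 0.2441]
orientation: [0.711, 0.703, -0.0, 0.0]
ft_force: [0.1, -1.4, -0.5]
opening: 0.0915
```

```bash
python3 - <<'E'
from h import *
s=bot.state();print(s['clock'],s['tcp_pos'],Rn.from_quat(s['orientation']).as_matrix().round(3),s['ft_force'])
p,c=shot('wrist','w1')
for m in bot.masks_of(p,'blade'): print(m['score'],m['bbox'],m['region'].sum())
E
```

```text
2.2 [ 0.51859005 -0.27422754  0.24410158] [[ 0.011  1.     0.   ]
 [ 1.    -0.011 -0.001]
 [-0.001  0.001 -1.   ]] [ 0.11749953 -1.42339219 -0.5056578 ]
0.92 [220.1, 0.0, 281.4, 34.3] 1153
0.9 [272.1, 126.2, 356.9, 166.4] 2467
```

View pics/w1.png

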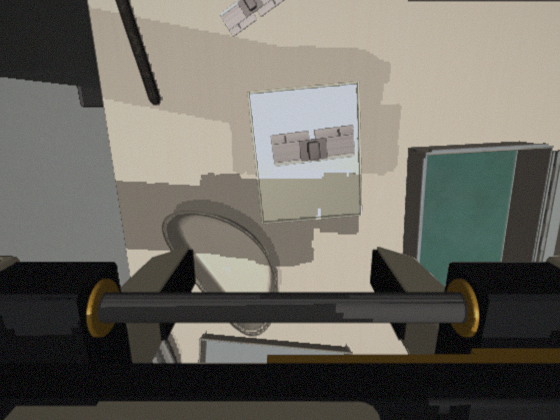

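```bash
cat >> h.py <<'E'
def ortho(name,center,z,half,px,fn,grid=0.01):
    """orthophoto: image right=+x world, up=+y world"""
    p,st=pickle.load(open('last_%s.pkl'%name,'rb'));c=cam(p,st)
    n=int(2*half/px)
    cs=np.array([[-1,1],[1,1],[1,-1],[-1,-1]])*half+np.array(center)
    uv=proj(c,np.c_[cs,np.full(4,z)])
    H=cv2.getPerspectiveTransform(uv.astype(np.float32),np.float32([[0,0],[n,0],[n,n],[0,n]]))
    o=cv2.warpPerspective(p['img'],H,(n,n),flags=cv2.INTER_CUBIC)
    for k in range(1,int(round(2*half/grid))):
        q=int(k*grid/px)
        for a,b in [((q,0),(q,6)),((0,q),(6,q))]: cv2.line(o,a,b,(0,0,255),1)
    cv2.imwrite('pics/'+fn+'.png',o); return o
E
python3 - <<'E'
from h import *
ortho('wrist',(.55,-.237),.005,.06,.0002,'o1')
E
```

```text
(no output)
```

View pics/o1.png

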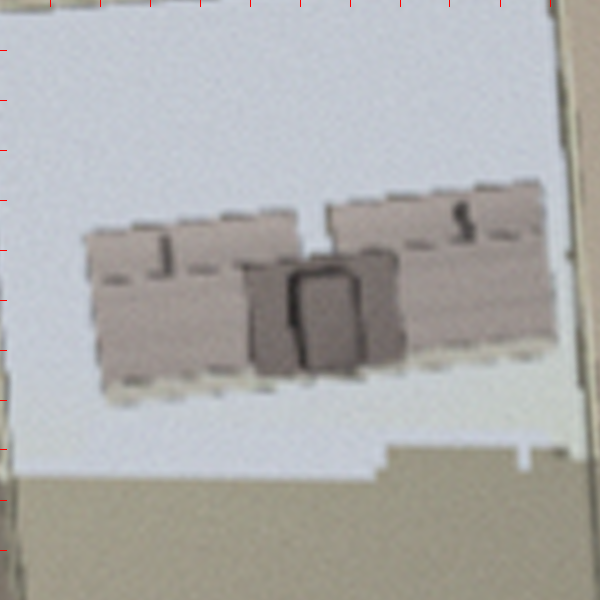

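The blade shows clearly in the ortho view: its notch faces up (+y), its yaw is about 1.68 rad and the grip is at about (0.555, -0.240). Next I look at the dermatome.

Emit:
move_arm(slide=[[0,4.5,0],[0,4.5,-0.5],[0,4.5,-1],[0,4.5,-1],[0,4.5,-1]], delta_rot=[[0,0,0],[0,0,0],[0,0,0],[0,0,0],[0,0,0]], gripper=[-1,-1,-1,-1,-1])

```text
clock: 2.8
tcp_pos: [0.5172, -0.0492, 0.2087]
orientation: [0.713, 0.701, 0.0, 0.0]
ft_force: [-0.1, 0.9, -0.0]
opening: 0.0918
```

Emit:
move_arm(slide=[[0,2.5,-0.5],[0,1.5,0],[0,0,0]], delta_rot=[[0,0,0],[0,0,0],[0,0,0]], gripper=[-1,-1,-1])

```text
clock: 3.1
tcp_pos: [0.5176, -0.0085, 0.2042]
orientation: [0.712, 0.703, 0.0, 0.0]
ft_force: [-0.1, 0.8, 0.9]
opening: 0.0918
```

```bash
python3 - <<'E'
from h import *
s=bot.state();print(s['clock'],s['tcp_pos'])
p,c=shot('wrist','w2')
ortho('wrist',(.51,.03),.03,.065,.00022,'o2')
E
```

```text
3.1 [ 0.51755974 -0.00851802  0.2041707 ]
```

View pics/w2.png

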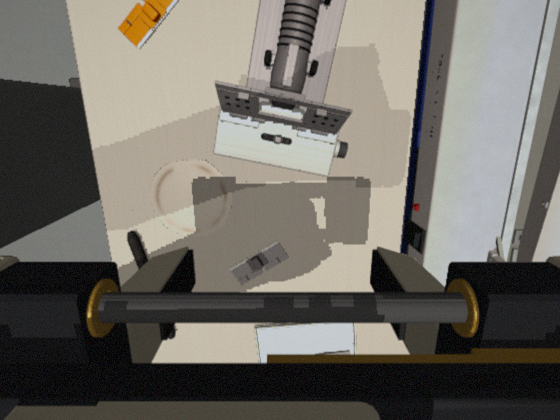

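View pics/o2.png

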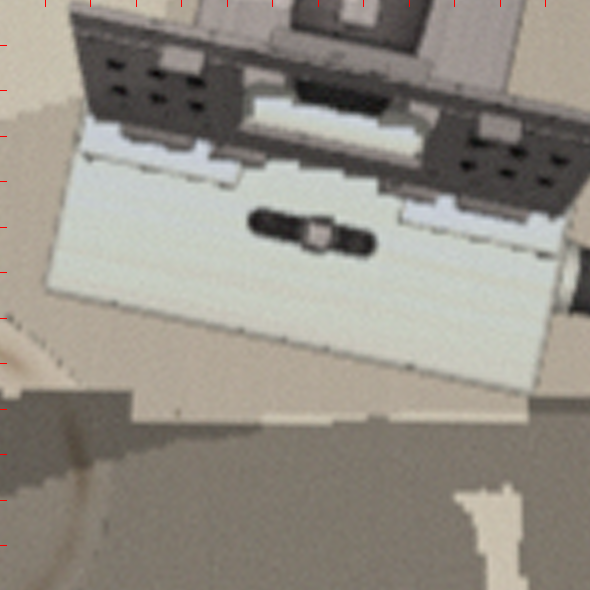

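The wrist view shows the open head: the slot centre is at ortho (313,231), the pin is roughly in mid-slot at (318,234), and the stop faces lie along (83,155)-(556,256). Now the sub-pixel numbers.

```bash
python3 - <<'E'
from h import *
p,st=pickle.load(open('last_wrist.pkl','rb'))
he=np.array(p['hand_eye']);print(he.round(4))
K=np.array([[p['fx'],0,p['cx']],[0,p['fy'],p['cy']],[0,0,1]])
W=np.linalg.inv(he)
for X in [(0,0,0),(0,0,.01),(0,0,.017),(.02,0,.012),(.03,0,.012),(.0,.046,.012),(.03,.046,.012),(0,0.046,.017)]:
    x=K@(W@np.r_[X,1])[:3]; print(X,(x[:2]/x[2]).round(1))
c=cam(p,st)
yaw=np.deg2rad(78.1); dx=np.array([np.cos(yaw),np.sin(yaw)]); dy=np.array([-dx[1],dx[0]])
def o2w(u,v): return np.array([.445+u*.00022,.095-v*.00022])
pin=o2w(318.5,234.5); 
pt=ray(c,proj(c,np.r_[pin,.03]),.035)[0]
slot=o2w(313,231); print('pin(z30)',pin,'pin at z35',pt,'lat',(pt[:2]-slot)@dy*1e3,(pt[:2]-slot)@dx*1e3)
print('home',o2w(303.2,279.5))
b=p['img']; 
cv2.imwrite('pics/w2c.png',cv2.resize(b[70:190,200:370],None,fx=4.5,fy=4.5,interpolation=cv2.INTER_CUBIC))
E
```

```text
[[-6.000e-04 -9.580e-01 -2.867e-01  7.720e-02]
 [ 1.000e+00 -6.000e-04 -3.000e-04  1.200e-03]
 [ 1.000e-04 -2.867e-01  9.580e-01 -1.403e-01]
 [ 0.000e+00  0.000e+00  0.000e+00  1.000e+00]]
(0, 0, 0) [279.8 282. ]
(0, 0, 0.01) [280.  272.1]
(0, 0, 0.017) [280.1 265.8]
(0.02, 0, 0.012) [279.9 233. ]
(0.03, 0, 0.012) [279.8 213.3]
(0.0, 0.046, 0.012) [371.3 270.2]
(0.03, 0.046, 0.012) [376.1 213.3]
(0, 0.046, 0.017) [368.9 265.7]
pin(z30) [0.51507 0.04341] pin at z35 [0.51514302 0.0438106  0.035     ] lat -1.3316211565197982 -0.09689668315117397
home [0.511704 0.03351 ]
```

View pics/w2c.png

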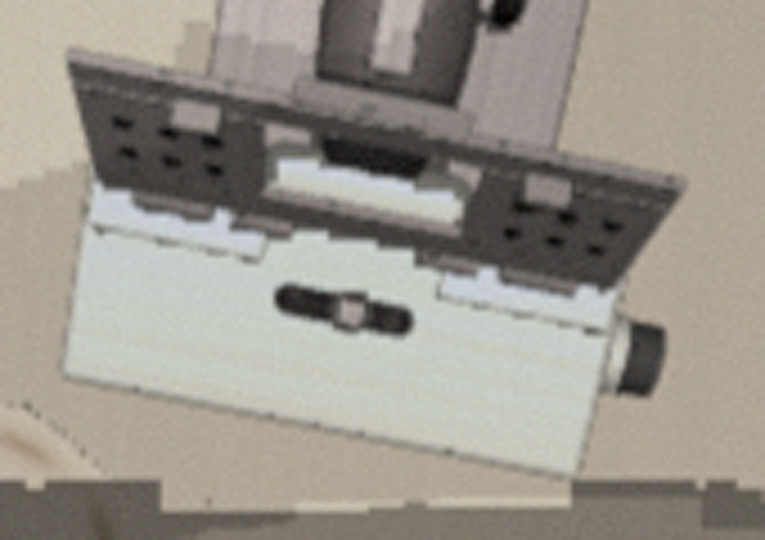

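Emit:
move_arm(slide=[[0.8,-4.5,0],[0.8,-4.5,-1],[0.8,-4.5,-2],[0.7,-4.5,-3],[0.7,-4.2,-3]], delta_rot=[[0,0,0.03],[0,0,0.03],[0,0,0.03],[0,0,0.03],[0,0,0]], gripper=[0.2,0.2,0.2,0.2,0.2])

```text
clock: 3.65
tcp_pos: [0.5541, -0.2331, 0.1169]
orientation: [0.671, 0.741, -0.001, 0.001]
ft_force: [1.2, -0.4, -0.4]
opening: 0.0563
```

Emit:
move_arm(slide=[[0,-1,-2],[0,0,0],[0,0,0]], delta_rot=[[0,0,0],[0,0,0],[0,0,0]], gripper=[0.2,0.2,0.2])

```text
clock: 3.95
tcp_pos: [0.554, -0.2379, 0.0975]
orientation: [0.67, 0.742, 0.0, -0.0]
ft_force: [-0.1, 1.1, -0.7]
opening: 0.0375
```

```bash
python3 - <<'E'
from h import *
s=bot.state();print(s['clock'],s['tcp_pos'],s['orientation'],s['opening'])
p,c=shot('wrist','w3')
ortho('wrist',(.555,-.237),.005,.06,.0002,'o3')
print(proj(c,s['tcp_pos']), proj(c,[[.5554,-.2402,.017]]))
E
```

```text
3.95 [ 0.55400965 -0.23794441  0.09754413] [ 6.70243527e-01  7.42141089e-01  1.18590468e-04 -4.51615571e-04] 0.03746092518657391
[[279.94436953 281.71281975]] [[282.41718886 228.38293906]]
```

View pics/w3.png

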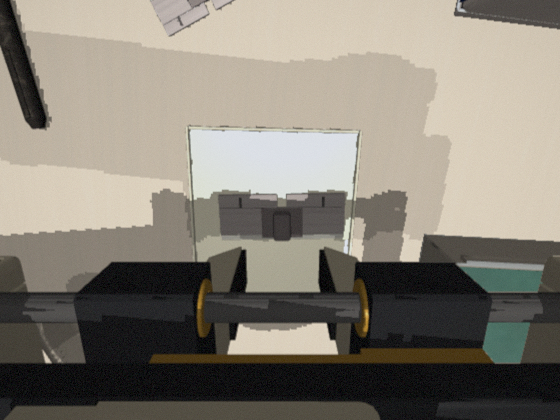

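View pics/o3.png

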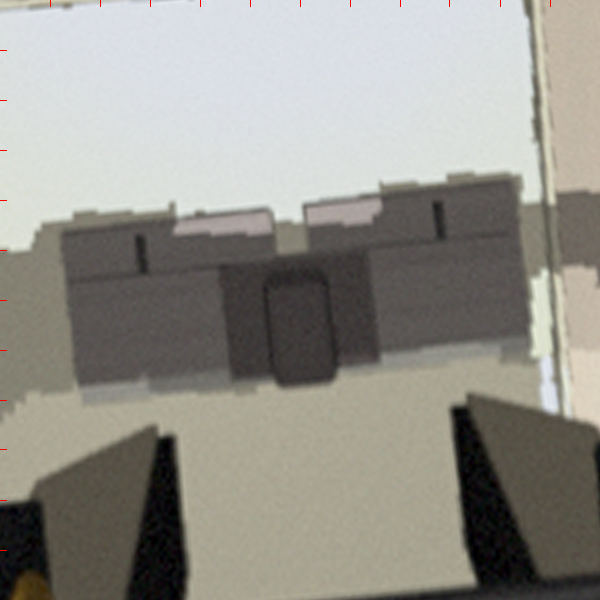

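Emit:
move_arm(slide=[[0.2,-0.2,-2.5],[0,0,-2.5],[0,0,-1.5],[0,0,-0.9],[0,0,0]], delta_rot=[[0,0,0.012],[0,0,0],[0,0,0],[0,0,0],[0,0,0]], gripper=[0.2,0.2,0.2,0.2,0.2])

```text
clock: 4.5
tcp_pos: [0.5568, -0.2382, 0.0234]
orientation: [0.664, 0.747, 0.0, -0.0]
ft_force: [0.8, 0.0, -0.3]
opening: 0.0369
```

Emit:
move_arm(slide=[[0,0,0],[0,0,0],[0,0,0],[0,0,0],[0,0,0]], delta_rot=[[0,0,0],[0,0,0],[0,0,0],[0,0,0],[0,0,0]], gripper=[1,1,1,1,1])

```text
clock: 5.0
tcp_pos: [0.5568, -0.2393, 0.0241]
orientation: [0.665, 0.747, -0.0, 0.0]
ft_force: [-1.1, 0.2, 4.3]
opening: 0.0116
```

Emit:
move_arm(slide=[[0,0,1],[0,0,3],[0,0,4],[0,0,3],[0,0,0]], delta_rot=[[0,0,0],[0,0,0],[0,0,0],[0,0,0],[0,0,0]], gripper=[1,1,1,1,1])

```text
clock: 5.5
tcp_pos: [0.5598, -0.2395, 0.1387]
orientation: [0.665, 0.747, 0.001, 0.004]
ft_force: [0.9, -0.1, -0.4]
opening: 0.0122
```

```bash
cat >> h.py <<'E'
def tooltop(name,ztool,half,px,fn):
    """ortho in tool frame plane z=ztool: right=+tool y, up=+tool x; origin at image centre"""
    p,st=pickle.load(open('last_%s.pkl'%name,'rb'))
    K=np.array([[p['fx'],0,p['cx']],[0,p['fy'],p['cy']],[0,0,1]]);W=np.linalg.inv(np.array(p['hand_eye']))
    n=int(2*half/px); q=[]
    for a,b in [(-1,1),(1,1),(1,-1),(-1,-1)]:
        x=K@(W@np.r_[b*half,a*half,ztool,1])[:3]; q.append(x[:2]/x[2])
    H=cv2.getPerspectiveTransform(np.float32(q),np.float32([[0,0],[n,0],[n,n],[0,n]]))
    o=cv2.warpPerspective(p['img'],H,(n,n),flags=cv2.INTER_CUBIC); cv2.imwrite('pics/'+fn+'.png',o)
E
python3 - <<'E'
from h import *
s=bot.state();print(s['clock'],s['tcp_pos'],s['orientation'],s['opening'],s['ft_force'])
p,c=shot('wrist','w4')
tooltop('wrist',.0185,.06,.0002,'t4')
E
```

```text
5.5 [ 0.55984126 -0.23954347  0.13867604] [0.66484561 0.74696932 0.00138837 0.00390117] 0.012155157824640994 [ 0.93173226 -0.13239305 -0.36905046]
```

View pics/w4.png

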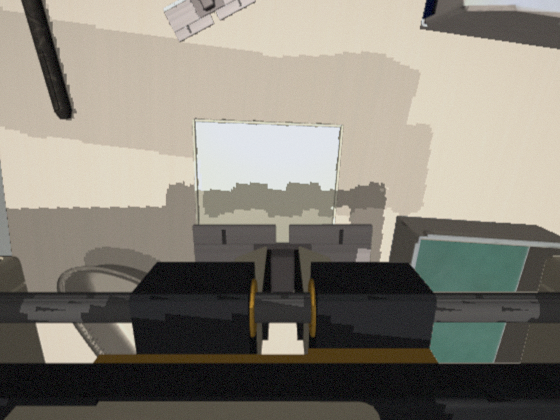

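View pics/t4.png

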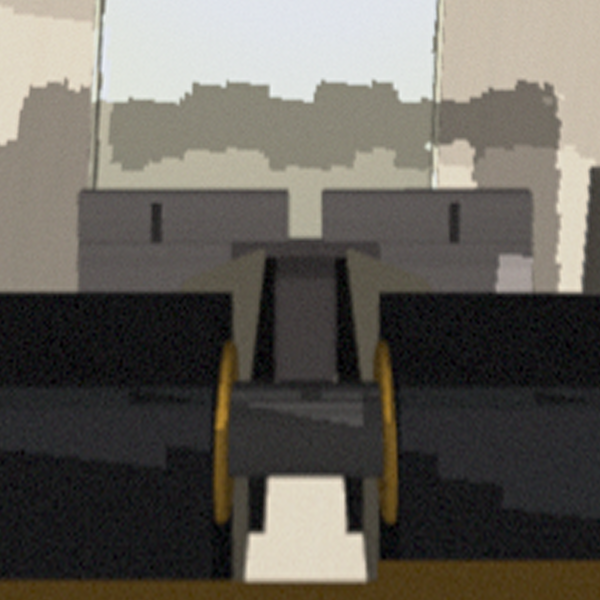

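The blade is held square to the tool: its rear edge is level in the tool view and the notch is centred on the block. I carry it to the front of the seat at a safe height.

Emit:
move_arm(slide=[[-0.7,3.5,0],[-0.8,3.5,0],[-0.8,3.5,0],[-0.8,3.5,0],[-0.8,3.5,-1]], delta_rot=[[0,0,-0.054],[0,0,-0.054],[0,0,-0.054],[0,0,-0.054],[0,0,-0.054]], gripper=[1,1,1,1,1])

```text
clock: 6.05
tcp_pos: [0.5171, -0.0628, 0.1233]
orientation: [0.76, 0.65, 0.0, 0.0]
ft_force: [0.8, 0.2, -0.2]
opening: 0.0115
```

Emit:
move_arm(slide=[[-0.8,3.4,-1],[-0.6,3.4,-1],[0,0,0],[0,0,0]], delta_rot=[[0,0,-0.054],[0,0,0],[0,0,0],[0,0,0]], gripper=[1,1,1,1])

```text
clock: 6.45
tcp_pos: [0.5024, 0.0049, 0.1025]
orientation: [0.776, 0.631, -0.001, -0.001]
ft_force: [0.5, -0.9, -0.8]
opening: 0.0118
```

```bash
python3 - <<'E'
from h import *
s=bot.state();print(s['clock'],s['tcp_pos'],s['orientation'],2*np.arctan2(s['orientation'][1],s['orientation'][0]),s['ft_force'])
p,c=shot('wrist','w5')
cv2.imwrite('pics/w5c.png',cv2.resize(p['img'][90:270,160:400],None,fx=3.2,fy=3.2,interpolation=cv2.INTER_CUBIC))
E
```

```text
6.45 [0.50238201 0.00486837 0.10249832] [ 0.77576669  0.63101882 -0.00083475 -0.00077649] 1.3657326805955443 [ 0.5029511  -0.86703404 -0.80583774]
```

View pics/w5c.png

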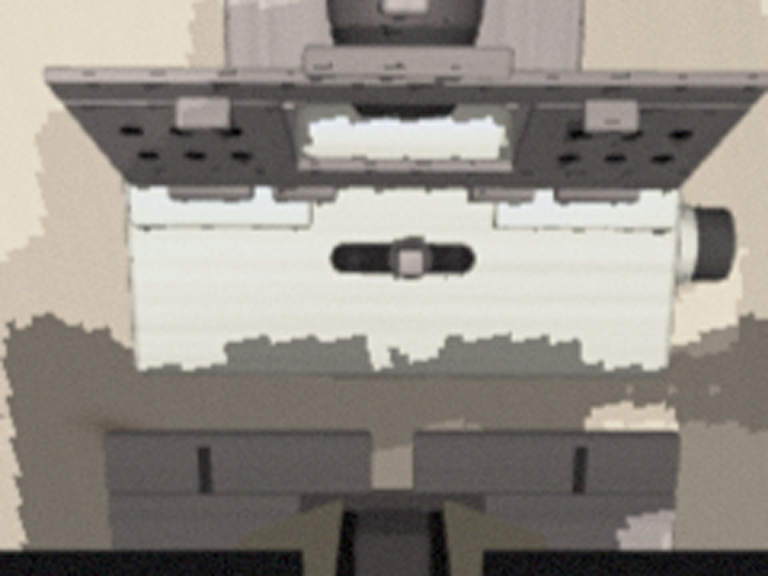

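```bash
cat >> h.py <<'E'
def rel(pts,fn='last_wrist.pkl',yaw=None):
    p,st=pickle.load(open(fn,'rb'));c=cam(p,st)
    q=st['orientation']; yaw=yaw or 2*np.arctan2(q[1],q[0])
    dx=np.array([np.cos(yaw),np.sin(yaw)]);dy=np.array([-dx[1],dx[0]])
    for n,uv,z in pts:
        X=ray(c,uv,z)[0]; r=X[:2]-st['tcp_pos'][:2]
        print(n,X.round(4),'from tcp: fwd %.2f left %.2f mm'%(r@dx*1e3,r@dy*1e3))
E
python3 - <<'E'
from h import *
f=lambda u,v:(u/3.2+160-.35,v/3.2+90-.35)
rel([('notch',f(392,432),.0834),('bl L',f(105,433),.0834),('bl R',f(679,433),.0834),('pin',f(411,262),.035),('slot',f(402,258),.03),('stopL out',f(131,228),.033),('stopR out',f(672,229.5),.033),('stopL in',f(311,228),.033),('stopR in',f(495,229),.033),('frontL',f(138,370),.03),('frontR',f(667,374),.03)])
E
```

```text
notch [0.508  0.0262 0.0834] from tcp: fwd 22.04 left -1.11 mm
bl L [0.4635 0.0353 0.0834] from tcp: fwd 21.86 left 44.25 mm
bl R [0.5523 0.0168 0.0834] from tcp: fwd 21.88 left -46.41 mm
pin [0.5153 0.0436 0.035 ] from tcp: fwd 40.51 left -4.72 mm
slot [0.5135 0.0438 0.03  ] from tcp: fwd 40.43 left -2.98 mm
stopL out [0.4627 0.061  0.033 ] from tcp: fwd 46.91 left 50.31 mm
stopR out [0.5667 0.0391 0.033 ] from tcp: fwd 46.58 left -55.98 mm
stopL in [0.4973 0.0538 0.033 ] from tcp: fwd 46.90 left 14.92 mm
stopR in [0.5327 0.0463 0.033 ] from tcp: fwd 46.69 left -21.22 mm
frontL [0.4552 0.0321 0.03  ] from tcp: fwd 17.04 left 51.69 mm
frontR [0.5624 0.0089 0.03  ] from tcp: fwd 16.19 left -57.95 mm
```

Emit:
move_arm(slide=[[0.25,0.35,-1],[0.26,0.36,-1.5],[0,0,-1.3],[0,0,-0.5],[0,0,0]], delta_rot=[[0,0,0],[0,0,0],[0,0,0],[0,0,0],[0,0,0]], gripper=[1,1,1,1,1])

```text
clock: 7.0
tcp_pos: [0.5075, 0.0109, 0.0589]
orientation: [0.777, 0.63, -0.001, -0.001]
ft_force: [0.3, -0.9, -0.0]
opening: 0.0114
```

```bash
python3 - <<'E'
from h import *
s=bot.state();print(s['clock'],s['tcp_pos'],s['orientation'],2*np.arctan2(s['orientation'][1],s['orientation'][0]),s['ft_force'])
p,c=shot('wrist','w6')
cv2.imwrite('pics/w6c.png',cv2.resize(p['img'][110:270,160:400],None,fx=3.2,fy=3.2,interpolation=cv2.INTER_CUBIC))
E
```

```text
7.0 [0.50750426 0.01088631 0.05893088] [ 0.77671466  0.62985101 -0.00102008 -0.00100285] 1.3627244004360306 [ 0.33729185 -0.87508867 -0.04723915]
```

View pics/w6c.png

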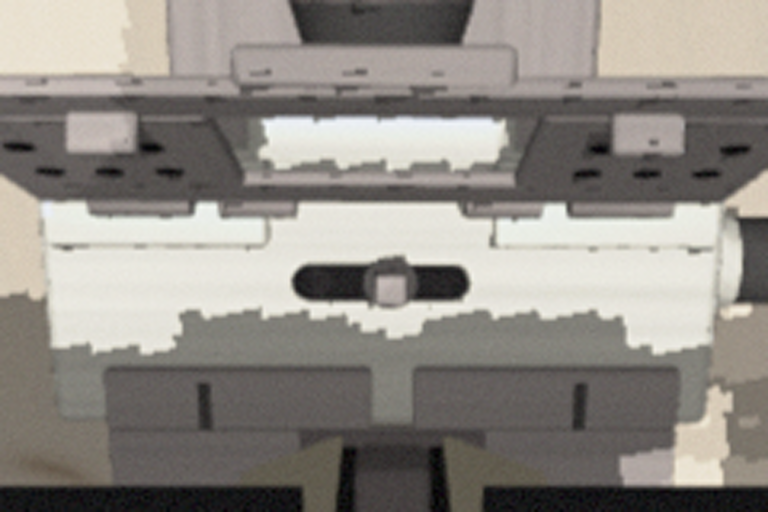

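```bash
python3 - <<'E'
from h import *
f=lambda u,v:(u/3.2+160-.35,v/3.2+110-.35)
rel([('notchL',f(371.5,370),.0398),('notchR',f(413.5,370),.0398),('blL',f(105,368),.0398),('blR',f(679,368),.0398),('pinL',f(376,290),.035),('pinR',f(407,290),.035),('pinfront',f(391,305),.035),('slotL',f(292,283),.03),('slotR',f(469,283),.03),('stopL in',f(268,246),.033),('stopL out',f(50,246),.033),('stopR out',f(717,247),.033),('stopR in',f(494,246),.033)])
E
```

```text
notchL [0.5099 0.0326 0.0398] from tcp: fwd 21.70 left 2.14 mm
notchR [0.5164 0.0312 0.0398] from tcp: fwd 21.70 left -4.50 mm
blL [0.4687 0.0416 0.0398] from tcp: fwd 22.01 left 44.27 mm
blR [0.5574 0.0229 0.0398] from tcp: fwd 22.05 left -46.39 mm
pinL [0.513 0.044 0.035] from tcp: fwd 33.49 left 1.45 mm
pinR [0.5178 0.0429 0.035 ] from tcp: fwd 33.49 left -3.48 mm
pinfront [0.5148 0.041  0.035 ] from tcp: fwd 31.01 left -0.93 mm
slotL [0.4994 0.0467 0.03  ] from tcp: fwd 33.34 left 15.30 mm
slotR [0.5278 0.0407 0.03  ] from tcp: fwd 33.34 left -13.68 mm
stopL in [0.4976 0.0541 0.033 ] from tcp: fwd 40.20 left 18.65 mm
stopL out [0.4636 0.0613 0.033 ] from tcp: fwd 40.20 left 53.39 mm
stopR out [0.5674 0.0392 0.033 ] from tcp: fwd 40.04 left -52.78 mm
stopR in [0.5328 0.0466 0.033 ] from tcp: fwd 40.21 left -17.32 mm
```

The notch centre is within about 0.15 mm of the pin laterally. The rear edge stands 9 mm short of the pin, and the yaw is aligned. I lower it onto the seat.

Emit:
move_arm(slide=[[0,0,-0.3],[0,0,-0.2],[0,0,-0.1],[0,0,0]], delta_rot=[[0,0,0],[0,0,0],[0,0,0],[0,0,0]], gripper=[1,1,1,1])

```text
clock: 7.45
tcp_pos: [0.5087, 0.011, 0.0545]
orientation: [0.777, 0.63, 0.0, 0.0]
ft_force: [0.2, -0.3, -0.0]
opening: 0.0116
```

Emit:
move_arm(slide=[[0,0,-0.05],[0,0,0]], delta_rot=[[0,0,0],[0,0,0]], gripper=[1,1])

```text
clock: 7.65
tcp_pos: [0.5087, 0.011, 0.054]
orientation: [0.777, 0.63, 0.0, 0.0]
ft_force: [0.5, 0.7, 0.3]
opening: 0.0113
```

Emit:
move_arm(slide=[[0,0,-0.05],[0,0,0],[0,0,0]], delta_rot=[[0,0,0],[0,0,0],[0,0,0]], gripper=[1,1,1])

```text
clock: 7.95
tcp_pos: [0.5086, 0.0111, 0.0534]
orientation: [0.777, 0.63, -0.0, -0.0]
ft_force: [-0.3, 0.8, -0.5]
opening: 0.0119
```

Emit:
move_arm(slide=[[0,0,-0.05],[0,0,0],[0,0,0]], delta_rot=[[0,0,0],[0,0,0],[0,0,0]], gripper=[1,1,1])

```text
clock: 8.25
tcp_pos: [0.5086, 0.0111, 0.0529]
orientation: [0.777, 0.63, -0.0, -0.0]
ft_force: [0.4, -0.6, -1.1]
opening: 0.0119
```

Emit:
move_arm(slide=[[0,0,-0.05],[0,0,0],[0,0,0]], delta_rot=[[0,0,0],[0,0,0],[0,0,0]], gripper=[1,1,1])

```text
clock: 8.55
tcp_pos: [0.5087, 0.0111, 0.0524]
orientation: [0.777, 0.63, 0.0, -0.0]
ft_force: [-0.2, -0.5, -0.4]
opening: 0.0118
```

Emit:
move_arm(slide=[[0,0,-0.05],[0,0,0],[0,0,0]], delta_rot=[[0,0,0],[0,0,0],[0,0,0]], gripper=[1,1,1])

```text
clock: 8.85
tcp_pos: [0.5087, 0.0111, 0.052]
orientation: [0.777, 0.63, 0.0, 0.0]
ft_force: [-0.9, -0.4, 1.4]
opening: 0.0115
```

```bash
python3 - <<'E'
from h import *
s=bot.state();print(s['clock'],s['tcp_pos'],s['orientation'],2*np.arctan2(s['orientation'][1],s['orientation'][0]),s['ft_force'],s['ft_torque'])
p,c=shot('wrist','w7')
cv2.imwrite('pics/w7c.png',cv2.resize(p['img'][110:270,160:400],None,fx=3.2,fy=3.2,interpolation=cv2.INTER_CUBIC))
E
```

```text
8.85 [0.50872019 0.01108367 0.05201659] [7.76683405e-01 6.29891167e-01 4.28487187e-05 5.73928738e-05] 1.3628261613911206 [-0.89505225 -0.35511768  1.37620394] [-0.06998868 -0.03408317  0.02106502]
```

View pics/w7c.png

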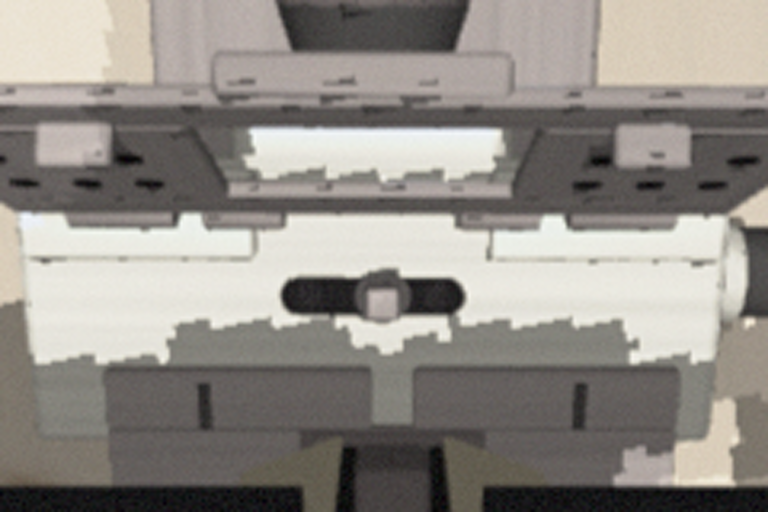

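```bash
python3 - <<'E'
from h import *
f=lambda u,v:(u/3.2+160-.35,v/3.2+110-.35)
rel([('notchL',f(371.5,370),.033),('notchR',f(413.5,370),.033),('pinL',f(367.5,302),.035),('pinR',f(398.5,302),.035),('pinfront',f(391,317),.035),('stopL in',f(256,258),.033),('stopL out',f(28,258),.033),('stopR out',f(719,262),.033),('stopR in',f(490,260),.033)])
E
```

```text
notchL [0.5112 0.0328 0.033 ] from tcp: fwd 21.74 left 2.08 mm
notchR [0.5177 0.0314 0.033 ] from tcp: fwd 21.74 left -4.55 mm
pinL [0.5131 0.0443 0.035 ] from tcp: fwd 33.45 left 2.58 mm
pinR [0.5177 0.0434 0.035 ] from tcp: fwd 33.45 left -2.16 mm
pinfront [0.5161 0.0413 0.035 ] from tcp: fwd 31.06 left -1.01 mm
stopL in [0.4977 0.0542 0.033 ] from tcp: fwd 39.89 left 19.64 mm
stopL out [0.4636 0.0614 0.033 ] from tcp: fwd 39.92 left 54.54 mm
stopR out [0.567  0.0389 0.033 ] from tcp: fwd 39.22 left -51.27 mm
stopR in [0.5327 0.0464 0.033 ] from tcp: fwd 39.56 left -16.18 mm
```

Emit:
move_arm(slide=[[-0.14,0.03,0],[0,0,0],[0,0,0]], delta_rot=[[0,0,0],[0,0,0],[0,0,0]], gripper=[1,1,1])

```text
clock: 9.2
tcp_pos: [0.5073, 0.0114, 0.052]
orientation: [0.777, 0.63, 0.0, 0.0]
ft_force: [-0.2, -0.1, 1.2]
opening: 0.0118
```

```bash
python3 - <<'E'
from h import *
s=bot.state();print(s['clock'],s['tcp_pos'],s['orientation'],2*np.arctan2(s['orientation'][1],s['orientation'][0]),s['ft_force'],s['ft_torque'])
p,c=shot('wrist','w8')
cv2.imwrite('pics/w8c.png',cv2.resize(p['img'][110:270,160:400],None,fx=3.2,fy=3.2,interpolation=cv2.INTER_CUBIC))
E
```

```text
9.2 [0.50732904 0.01141657 0.05198896] [7.76674996e-01 6.29901530e-01 1.09699035e-04 3.67045900e-05] 1.3628528529641537 [-0.2443208  -0.06439865  1.15413204] [ 0.00247285 -0.09587502 -0.08539504]
```

View pics/w8c.png

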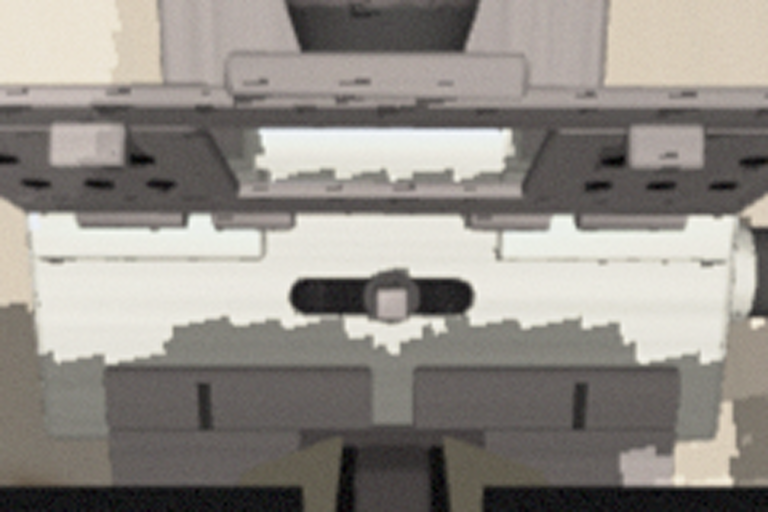

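Emit:
move_arm(slide=[[0.04,0.2,0],[0.04,0.2,0],[0.04,0.2,0],[0.04,0.18,0],[0,0,0]], delta_rot=[[0,0,-0.005],[0,0,0],[0,0,0],[0,0,0],[0,0,0]], gripper=[1,1,1,1,1])

```text
clock: 9.75
tcp_pos: [0.509, 0.0197, 0.052]
orientation: [0.778, 0.628, 0.0, -0.0]
ft_force: [0.8, 0.3, 3.9]
opening: 0.0117
```

```bash
python3 - <<'E'
from h import *
s=bot.state();print(s['clock'],s['tcp_pos'],s['orientation'],2*np.arctan2(s['orientation'][1],s['orientation'][0]),s['ft_force'],s['ft_torque'])
p,c=shot('wrist','w9')
cv2.imwrite('pics/w9c.png',cv2.resize(p['img'][110:270,160:400],None,fx=3.2,fy=3.2,interpolation=cv2.INTER_CUBIC))
E
```

```text
9.75 [0.5090435  0.01969274 0.05201188] [ 7.78105816e-01  6.28133156e-01  2.75579337e-04 -3.31557405e-05] 1.358303392758498 [0.8200459  0.33636299 3.86415567] [-0.19143033 -0.04077702 -0.04338644]
```

View pics/w9c.png

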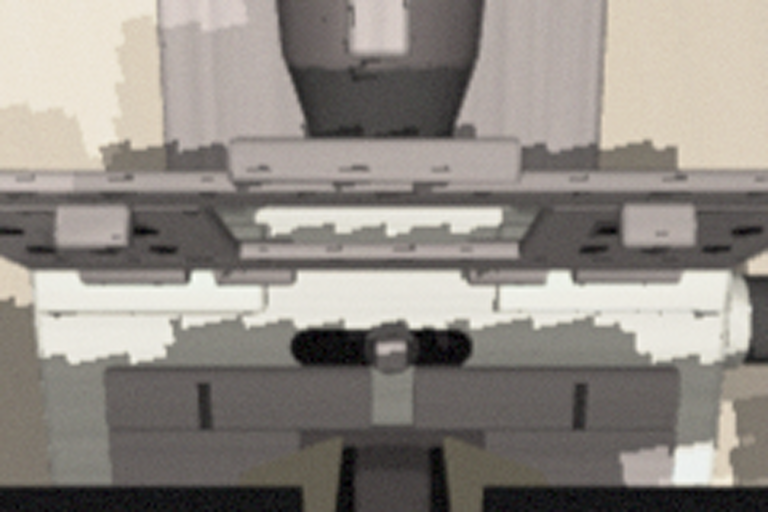

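The pin sits centred in the mouth of the notch, at crop (391,348), and the stop line is level. I continue gently.

Emit:
move_arm(slide=[[0.02,0.1,0],[0.02,0.1,0],[0.02,0.1,0],[0,0,0]], delta_rot=[[0,0,0],[0,0,0],[0,0,0],[0,0,0]], gripper=[1,1,1,1])

```text
clock: 10.2
tcp_pos: [0.5096, 0.0222, 0.052]
orientation: [0.778, 0.628, 0.0, 0.0]
ft_force: [-0.7, -1.9, 4.7]
opening: 0.0115
```

Emit:
move_arm(slide=[[0.02,0.1,0],[0.02,0.1,0],[0.02,0.1,0],[0,0,0]], delta_rot=[[0,0,0],[0,0,0],[0,0,0],[0,0,0]], gripper=[1,1,1,1])

```text
clock: 10.6
tcp_pos: [0.5102, 0.0252, 0.052]
orientation: [0.778, 0.628, 0.0, 0.0]
ft_force: [-0.4, -2.9, 4.9]
opening: 0.012
```

```bash
python3 - <<'E'
from h import *
s=bot.state();print(s['clock'],s['tcp_pos'],s['orientation'],2*np.arctan2(s['orientation'][1],s['orientation'][0]),s['ft_force'],s['ft_torque'])
p,c=shot('wrist','w10')
cv2.imwrite('pics/w10c.png',cv2.resize(p['img'][110:270,160:400],None,fx=3.2,fy=3.2,interpolation=cv2.INTER_CUBIC))
E
```

```text
10.6 [0.51016994 0.02520976 0.05197952] [7.78234659e-01 6.27973568e-01 8.85079110e-05 7.12061911e-05] 1.3578931794626503 [-0.36787074 -2.89690004  4.87653367] [-0.58793078 -0.03497614  0.01384051]
```

View pics/w10c.png

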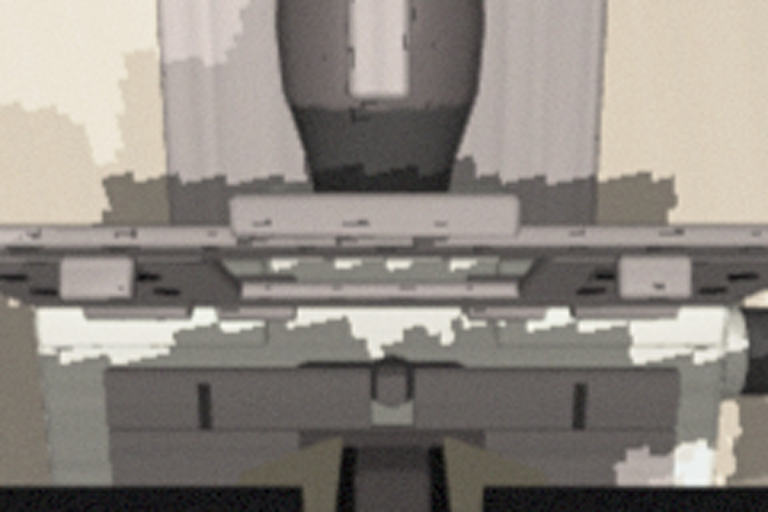

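Emit:
move_arm(slide=[[0.02,0.1,0],[0.02,0.1,0],[0,0,0]], delta_rot=[[0,0,0],[0,0,0],[0,0,0]], gripper=[1,1,1])

```text
clock: 10.95
tcp_pos: [0.5106, 0.0271, 0.052]
orientation: [0.778, 0.628, 0.0, 0.0]
ft_force: [-0.2, -2.1, 5.5]
opening: 0.0112
```

Emit:
move_arm(slide=[[0.01,0.05,0],[0.01,0.05,0],[0,0,0]], delta_rot=[[0,0,0],[0,0,0],[0,0,0]], gripper=[1,1,1])

```text
clock: 11.25
tcp_pos: [0.5107, 0.0279, 0.052]
orientation: [0.778, 0.628, -0.0, 0.0]
ft_force: [-0.8, -3.0, 4.7]
opening: 0.0118
```

```bash
python3 - <<'E'
from h import *
s=bot.state();print(s['clock'],s['tcp_pos'],s['orientation'],2*np.arctan2(s['orientation'][1],s['orientation'][0]),s['ft_force'],s['ft_torque'])
p,c=shot('wrist','w11')
cv2.imwrite('pics/w11c.png',cv2.resize(p['img'][150:270,160:400],None,fx=3.2,fy=3.2,interpolation=cv2.INTER_CUBIC))
E
```

```text
11.25 [0.51073133 0.02790261 0.05199498] [ 7.78313045e-01  6.27876403e-01 -5.88126100e-05  1.53366567e-04] 1.357643495540265 [-0.78956046 -2.97322377  4.6923442 ] [-0.67214268  0.05024419 -0.00712729]
```

View pics/w11c.png

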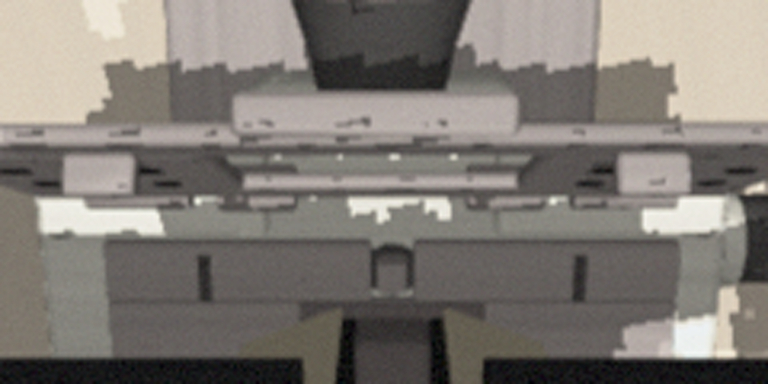

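Emit:
move_arm(slide=[[0.01,0.05,0],[0,0,0]], delta_rot=[[0,0,0],[0,0,0]], gripper=[1,1])

```text
clock: 11.5
tcp_pos: [0.5108, 0.0284, 0.052]
orientation: [0.778, 0.628, -0.0, 0.0]
ft_force: [0.2, -2.8, 5.3]
opening: 0.0115
```

Emit:
move_arm(slide=[[0.01,0.03,0],[0,0,0]], delta_rot=[[0,0,0],[0,0,0]], gripper=[1,1])

```text
clock: 11.7
tcp_pos: [0.5109, 0.0285, 0.052]
orientation: [0.778, 0.628, -0.0, 0.0]
ft_force: [-1.1, -2.9, 5.5]
opening: 0.0115
```

Emit:
move_arm(slide=[[0,0.03,0],[0,0,0]], delta_rot=[[0,0,0],[0,0,0]], gripper=[1,1])

```text
clock: 11.9
tcp_pos: [0.5109, 0.0289, 0.052]
orientation: [0.778, 0.628, -0.0, 0.0]
ft_force: [-0.5, -3.7, 6.0]
opening: 0.0118
```

Emit:
move_arm(slide=[[0.01,0.03,0],[0,0,0]], delta_rot=[[0,0,0],[0,0,0]], gripper=[1,1])

```text
clock: 12.1
tcp_pos: [0.5109, 0.0289, 0.052]
orientation: [0.778, 0.628, -0.0, 0.0]
ft_force: [-0.9, -4.1, 6.5]
opening: 0.0118
```

Emit:
move_arm(slide=[[0.01,0.03,0],[0,0,0]], delta_rot=[[0,0,0],[0,0,0]], gripper=[1,1])

```text
clock: 12.3
tcp_pos: [0.511, 0.0289, 0.052]
orientation: [0.778, 0.628, -0.001, 0.0]
ft_force: [-2.0, -4.4, 7.1]
opening: 0.0116
```

Emit:
move_arm(slide=[[0,0.03,0],[0,0,0]], delta_rot=[[0,0,0],[0,0,0]], gripper=[1,1])

```text
clock: 12.5
tcp_pos: [0.5109, 0.029, 0.052]
orientation: [0.778, 0.628, -0.001, 0.0]
ft_force: [-1.3, -5.5, 6.2]
opening: 0.0116
```

```bash
python3 - <<'E'
from h import *
s=bot.state();print(s['clock'],s['tcp_pos'],s['orientation'],2*np.arctan2(s['orientation'][1],s['orientation'][0]),s['ft_force'],s['ft_torque'])
p,c=shot('wrist','w12')
cv2.imwrite('pics/w12c.png',cv2.resize(p['img'][170:260,180:390],None,fx=3.8,fy=3.8,interpolation=cv2.INTER_CUBIC))
E
```

```text
12.5 [0.51092685 0.02899931 0.05199484] [ 7.78471472e-01  6.27679454e-01 -6.66083355e-04  4.75793823e-04] 1.3571379742442355 [-1.28593637 -5.54722858  6.19256397] [-1.05033656  0.17130667  0.02716327]
```

View pics/w12c.png

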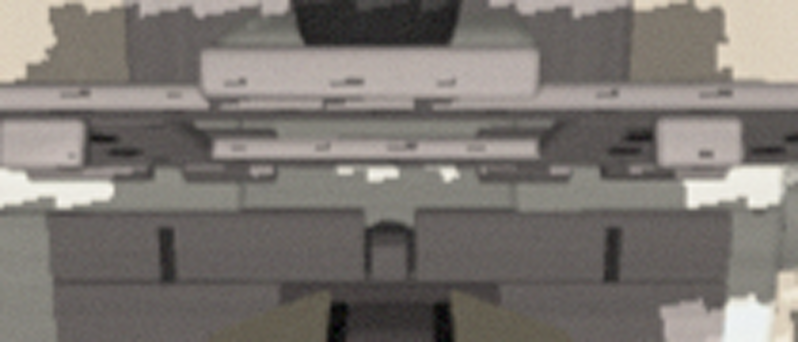

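Emit:
move_arm(slide=[[0.01,0.05,0],[0.01,0.05,0],[0,0,0]], delta_rot=[[0,0,0],[0,0,0],[0,0,0]], gripper=[1,1,1])

```text
clock: 12.85
tcp_pos: [0.511, 0.0291, 0.052]
orientation: [0.779, 0.627, -0.001, 0.001]
ft_force: [-1.9, -7.7, 7.5]
opening: 0.0118
```

```bash
python3 - <<'E'
from h import *
s=bot.state();print(s['clock'],s['tcp_pos'],s['orientation'],2*np.arctan2(s['orientation'][1],s['orientation'][0]),s['ft_force'],s['ft_torque'])
E
```

```text
12.85 [0.51096622 0.02906106 0.05198017] [ 0.7786619   0.62744183 -0.00131164  0.00081656] 1.356528955729917 [-1.90864852 -7.72297445  7.52198152] [-1.53765365  0.33025792  0.06119843]
```

Position stalls while the force rises to about 8 N, so the blade is home against the stops. I relax the push and release.

Emit:
move_arm(slide=[[-0.02,-0.1,0.03],[0,0,0]], delta_rot=[[0,0,0],[0,0,0]], gripper=[1,1])

```text
clock: 13.05
tcp_pos: [0.5109, 0.0291, 0.052]
orientation: [0.779, 0.628, -0.001, 0.0]
ft_force: [1.8, -5.2, 3.3]
opening: 0.0117
```

Emit:
move_arm(slide=[[0,0,0],[0,0,0],[0,0,0],[0,0,0]], delta_rot=[[0,0,0],[0,0,0],[0,0,0],[0,0,0]], gripper=[0.4,0.4,0.4,0.4])

```text
clock: 13.45
tcp_pos: [0.5108, 0.031, 0.0521]
orientation: [0.778, 0.628, 0.0, -0.0]
ft_force: [0.8, -0.3, 0.9]
opening: 0.027
```

Emit:
move_arm(slide=[[0,0,0.5],[0,0,1.5],[0,0,3],[0,-1,4],[0,-1,2]], delta_rot=[[0,0,0],[0,0,0],[0,0,0],[0,0,0],[0,0,0]], gripper=[0.4,0.4,0.4,0.4,0.4])

```text
clock: 13.95
tcp_pos: [0.5125, 0.0111, 0.1662]
orientation: [0.778, 0.629, 0.002, 0.001]
ft_force: [-0.1, 0.3, -0.1]
opening: 0.0279
```

```bash
python3 - <<'E'
from h import *
s=bot.state();print(s['clock'],s['tcp_pos'],s['orientation'],s['ft_force'],s['opening'])
p,c=shot('wrist','w13')
cv2.imwrite('pics/w13c.png',cv2.resize(p['img'][100:260,170:400],None,fx=3.4,fy=3.4,interpolation=cv2.INTER_CUBIC))
E
```

```text
13.95 [0.51254367 0.01107042 0.16615932] [0.77769779 0.62863469 0.0017343  0.00124914] [-0.10975998  0.25922214 -0.11478498] 0.027863215652489226
```

View pics/w13c.png

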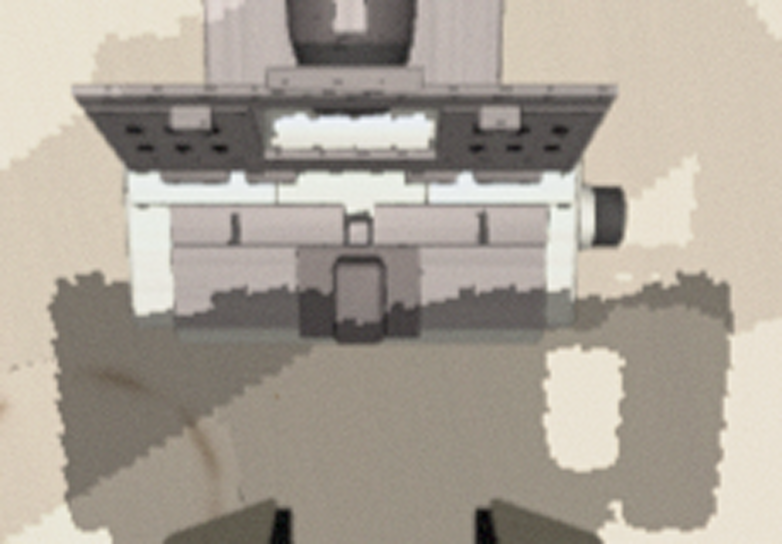

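The blade lies flush along both stops (row ~206 of the crop) with the pin in its notch, and it stayed put on release. Next I measure the cover angle, taking its tip height from the known 104 mm width.

```bash
python3 - <<'E'
from h import *
from scipy.optimize import brentq
p,st=pickle.load(open('last_wrist.pkl','rb'));c=cam(p,st)
f=lambda u,v:(u/3.4+170-.35,v/3.4+100-.35)
home=np.array([.5107,.0340]);yaw=1.358;dx=np.array([np.cos(yaw),np.sin(yaw)]);dy=np.array([-dx[1],dx[0]])
def g(a,b,w):
    z=brentq(lambda z:np.linalg.norm(ray(c,a,z)[0]-ray(c,b,z)[0])-w,0,.2)
    A,B=ray(c,a,z)[0],ray(c,b,z)[0];m=(A+B)/2
    r=m[:2]-home;print(z,m,'fwd',r@dx*1e3,'left',r@dy*1e3,np.degrees(np.arctan2(*(A-B)[1::-1])))
g(f(73,86),f(617,86),.104)
g(f(76,95),f(615,95),.104)
g(f(127,171),f(577,169),.104)
# on stops
for n,uv,z in [('stopL',f(131,205),.033),('stopR',f(578,205),.033),('bladerear L',f(172,207),.033),('R',f(549,207),.033),('pin',f(358,231),.035),('cover base',f(352,171),.037)]:
    X=ray(c,uv,z)[0];r=X[:2]-home;print(n,X,r@dx*1e3,r@dy*1e3)
E
```

```text
0.08284882871382153 [0.52137266 0.07909703 0.08284883] fwd 46.33382989076987 left -0.9077070748692061 167.85347218863348
0.08127014534500113 [0.5210396  0.07738134 0.08127015] fwd 44.58649650647337 left -0.9445043595404722 167.85180387718617
0.041681216402132806 [0.51730791 0.05902939 0.04168122] fwd 25.860380745785115 left -1.1728079943554244 168.08974077734513
stopL [0.46308932 0.06119882 0.033     ] 16.530237174233 52.281009346151535
stopR [0.56829912 0.03851085 0.033     ] 16.57369487727869 -55.3472566081689
bladerear L [0.47259994 0.05865589 0.033     ] 16.053257650264108 42.44785519904429
R [0.56138208 0.03950984 0.033     ] 16.08930752145335 -48.37526281690762
pin [0.51522041 0.04385471 0.035     ] 10.587114517362032 -2.3371957375645738
cover base [0.51701615 0.05832197 0.037     ] 25.107300424709308 -1.037026679145261
```

Emit:
move_arm(slide=[[0.42,3,0],[0.42,3,0],[0.42,3,0],[0,0,-1.5],[0,0,0]], delta_rot=[[0,0,0],[0,0,0],[0,0,0],[0,0,0],[0,0,0]], gripper=[-0.2,-0.2,-0.2,-0.2,-0.2])

```text
clock: 14.5
tcp_pos: [0.5223, 0.1006, 0.1463]
orientation: [0.778, 0.629, -0.001, -0.001]
ft_force: [0.8, -0.9, -1.3]
opening: 0.0545
```

```bash
cat >> h.py <<'E'
def derm():
    s=bot.state();yaw=1.358;dx=np.array([np.cos(yaw),np.sin(yaw)]);dy=np.array([-dx[1],dx[0]])
    r=s['tcp_pos'][:2]-[.5107,.0340]
    print('t',s['clock'],'fwd %.1f left %.1f tipz %.1f'%(r@dx*1e3,r@dy*1e3,s['tcp_pos'][2]*1e3-17),'F',s['ft_force'].round(1),'op',s['opening'].round(4),'yaw',2*np.arctan2(s['orientation'][1],s['orientation'][0]))
E
python3 - <<'E'
from h import *
derm();shot('wrist','w14');shot('scene','s14')
E
```

```text
Traceback (most recent call last):
  File "h.py", line 52, in derm
    print('t',s['clock'],'fwd %.1f left %.1f tipz %.1f'%(r@dx*1e3,r@dy*1e3,s['tcp_pos'][2]*1e3-17),'F',s['ft_force'].round(1),'op',s['opening'].round(4),'yaw',2*np.arctan2(s['orientation'][1],s['orientation'][0]))
                                                                                                                                   ^^^^^^^^^^^^^^^^^^
AttributeError: 'float' object has no attribute 'round'
```

```bash
sed -i "s/s\['opening'\].round(4)/round(s['opening'],4)/" h.py; python3 - <<'E'
from h import *
derm();shot('wrist','w14')
p,_=shot('scene','s14'); cv2.imwrite('pics/s14c.png',cv2.resize(p['img'][100:260,200:400],None,fx=3.5,fy=3.5,interpolation=2))
E
```

```text
t 14.5 fwd 67.5 left 2.7 tipz 129.3 F [ 0.8 -0.9 -1.3] op 0.0545 yaw 1.3599636009826725
```

View pics/w14.png

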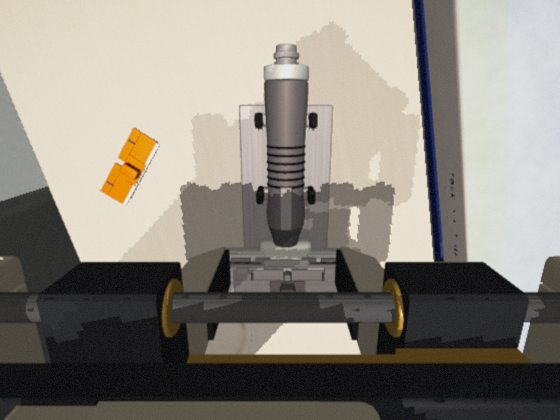

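View pics/s14c.png

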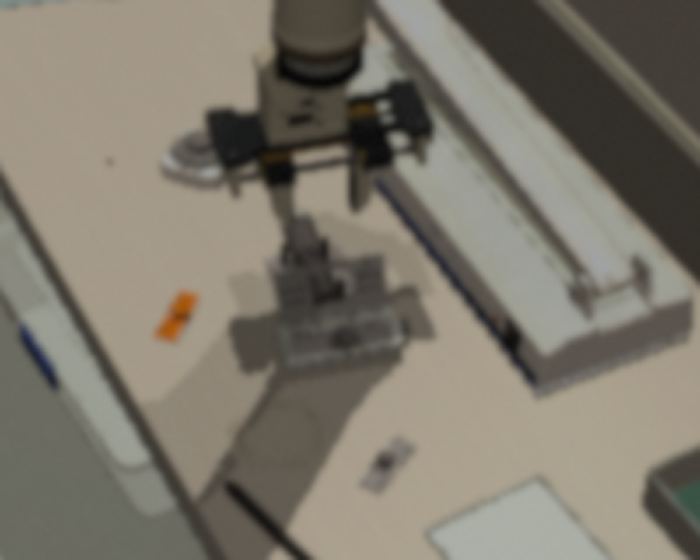

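Emit:
move_arm(slide=[[0.24,0,-2],[0,0,-2],[0,0,-1.7],[0,0,-1],[0,0,0]], delta_rot=[[0,0,0],[0,0,0],[0,0,0],[0,0,0],[0,0,0]], gripper=[-0.2,-0.2,-0.2,-0.2,-0.2])

```text
clock: 15.1
tcp_pos: [0.5251, 0.0994, 0.079]
orientation: [0.778, 0.628, -0.001, -0.001]
ft_force: [-0.5, -0.5, -0.7]
opening: 0.0551
```

```bash
python3 - <<'E'
from h import *
derm();shot('wrist','w15')
p,_=shot('scene','s15'); cv2.imwrite('pics/s15c.png',cv2.resize(p['img'][130:230,240:360],None,fx=5,fy=5,interpolation=2))
E
```

```text
t 15.1 fwd 67.0 left -0.2 tipz 62.0 F [-0.5 -0.5 -0.7] op 0.0551 yaw 1.3571293987885622
```

View pics/w15.png

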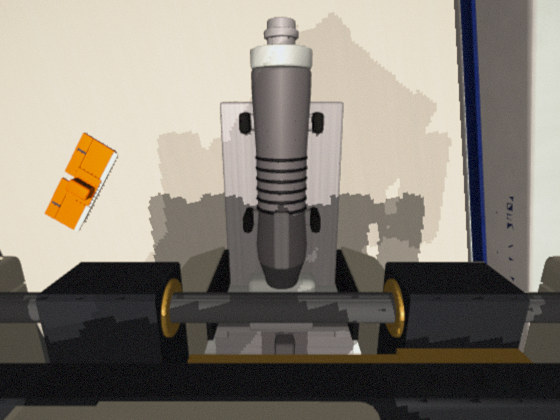

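View pics/s15c.png

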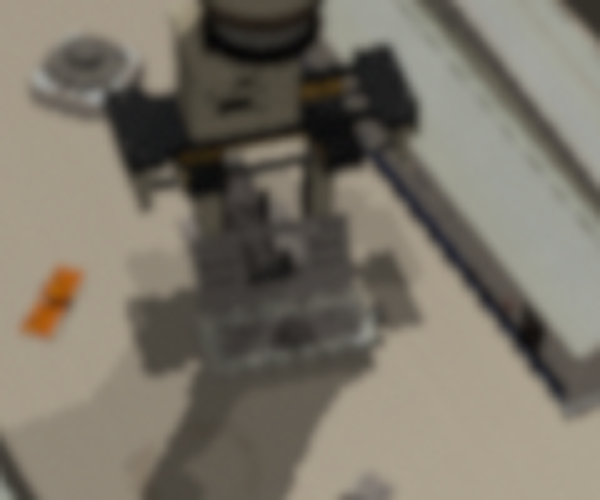

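The fingers stand behind the cover, either side of the handle, and clear of everything. I push the cover forward.

Emit:
move_arm(slide=[[-0.1,-0.5,0],[-0.1,-0.5,0],[-0.1,-0.5,0],[-0.1,-0.5,0],[0,0,0]], delta_rot=[[0,0,0],[0,0,0],[0,0,0],[0,0,0],[0,0,0]], gripper=[-0.2,-0.2,-0.2,-0.2,-0.2])

```text
clock: 15.7
tcp_pos: [0.5221, 0.0789, 0.0804]
orientation: [0.779, 0.627, -0.0, 0.0]
ft_force: [-0.3, -0.7, -1.1]
opening: 0.0553
```

```bash
python3 - <<'E'
from h import *
derm()
p,_=shot('scene','s16'); cv2.imwrite('pics/s16c.png',cv2.resize(p['img'][130:230,240:360],None,fx=5,fy=5,interpolation=2))
E
```

```text
t 15.7 fwd 46.3 left -1.6 tipz 63.4 F [-0.3 -0.7 -1.1] op 0.0553 yaw 1.3564906061018727
```

View pics/s16c.png

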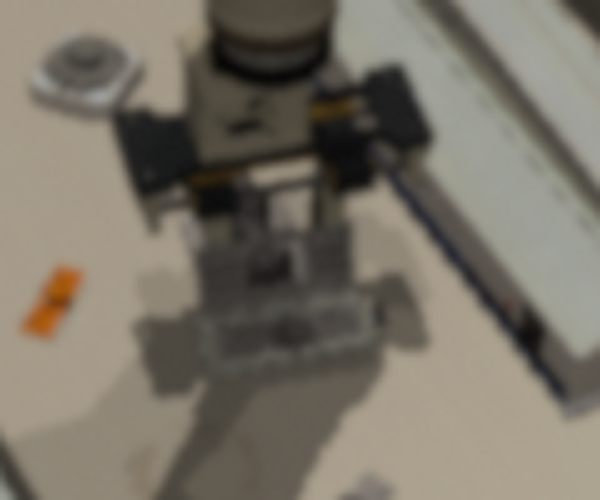

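Emit:
move_arm(slide=[[-0.12,-0.5,0],[-0.12,-0.5,0],[-0.12,-0.5,0],[-0.12,-0.5,0],[0,0,0]], delta_rot=[[0,0,0],[0,0,0],[0,0,0],[0,0,0],[0,0,0]], gripper=[-0.2,-0.2,-0.2,-0.2,-0.2])

```text
clock: 16.25
tcp_pos: [0.5169, 0.0591, 0.08]
orientation: [0.779, 0.628, -0.0, 0.0]
ft_force: [-0.4, 0.2, -0.5]
opening: 0.0553
```

```bash
python3 - <<'E'
from h import *
derm();shot('wrist','w17')
p,_=shot('scene','s17'); cv2.imwrite('pics/s17c.png',cv2.resize(p['img'][130:230,240:360],None,fx=5,fy=5,interpolation=2))
E
```

```text
t 16.25 fwd 25.9 left -0.8 tipz 63.0 F [-0.4  0.2 -0.5] op 0.0553 yaw 1.356729885614091
```

View pics/s17c.png

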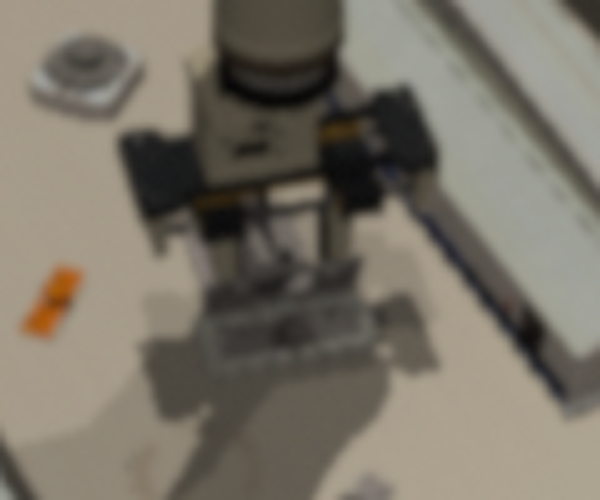

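View pics/w17.png

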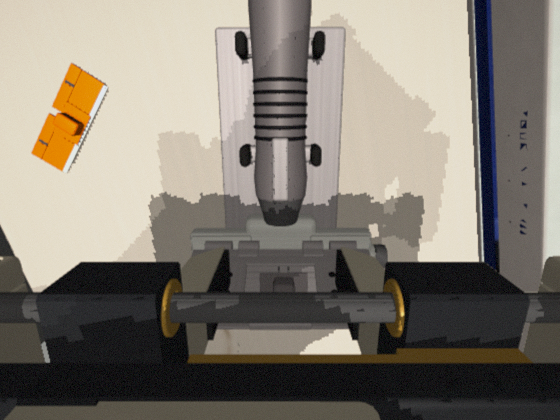

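Emit:
move_arm(slide=[[-0.1,-0.5,0],[-0.1,-0.5,0],[-0.1,-0.5,0],[-0.1,-0.5,0],[0,0,0]], delta_rot=[[0,0,0],[0,0,0],[0,0,0],[0,0,0],[0,0,0]], gripper=[-0.2,-0.2,-0.2,-0.2,-0.2])

```text
clock: 16.85
tcp_pos: [0.513, 0.0387, 0.0801]
orientation: [0.779, 0.627, -0.0, 0.0]
ft_force: [-0.8, 0.0, 0.1]
opening: 0.0549
```

```bash
python3 - <<'E'
from h import *
derm();shot('wrist','w18')
p,_=shot('scene','s18'); cv2.imwrite('pics/s18c.png',cv2.resize(p['img'][130:230,240:360],None,fx=5,fy=5,interpolation=2))
E
```

```text
t 16.85 fwd 5.1 left -1.3 tipz 63.1 F [-0.8  0.   0.1] op 0.0549 yaw 1.3563373878489933
```

View pics/s18c.png

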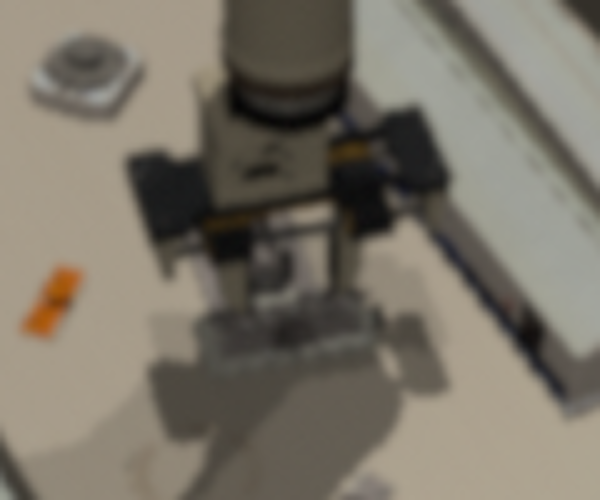

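View pics/w18.png

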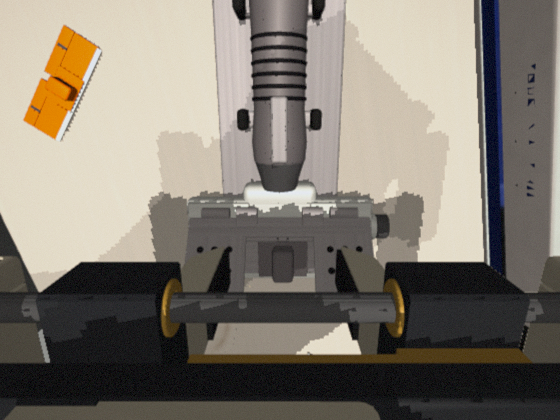

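Emit:
move_arm(slide=[[-0.1,-0.5,-0.1],[-0.08,-0.4,-0.4],[-0.04,-0.2,-0.5],[0,0,-0.5],[0,0,0]], delta_rot=[[0,0,0],[0,0,0],[0,0,0],[0,0,0],[0,0,0]], gripper=[-0.2,-0.2,-0.2,-0.2,-0.2])

```text
clock: 17.45
tcp_pos: [0.5104, 0.0287, 0.0643]
orientation: [0.778, 0.628, -0.001, -0.0]
ft_force: [-0.0, 0.2, -0.8]
opening: 0.0551
```

```bash
python3 - <<'E'
from h import *
derm();shot('wrist','w19')
E
```

```text
t 17.45 fwd -5.2 left -0.8 tipz 47.3 F [-0.   0.2 -0.8] op 0.0551 yaw 1.3575110623773081
```

View pics/w19.png

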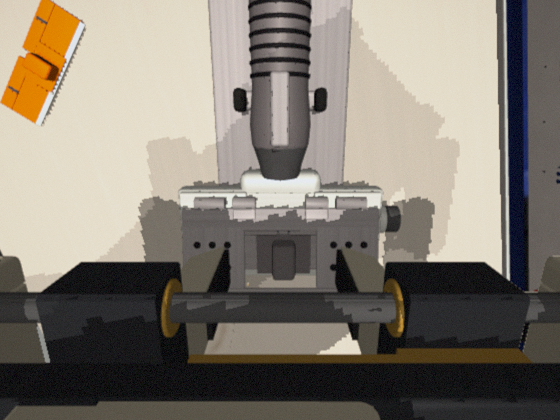

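Emit:
move_arm(slide=[[-0.03,-0.15,-0.4],[0,0,-0.3],[0,0,-0.15],[0,0,0]], delta_rot=[[0,0,0],[0,0,0],[0,0,0],[0,0,0]], gripper=[-0.2,-0.2,-0.2,-0.2])

```text
clock: 17.9
tcp_pos: [0.5106, 0.0276, 0.0565]
orientation: [0.778, 0.628, -0.0, -0.0]
ft_force: [-0.6, -0.1, 0.0]
opening: 0.0553
```

Emit:
move_arm(slide=[[0,0,-0.1],[0,0,0]], delta_rot=[[0,0,0],[0,0,0]], gripper=[-0.2,-0.2])

```text
clock: 18.1
tcp_pos: [0.5107, 0.0277, 0.0557]
orientation: [0.778, 0.628, -0.0, -0.0]
ft_force: [-0.1, -0.3, 0.3]
opening: 0.0551
```

Emit:
move_arm(slide=[[0,0,-0.1],[0,0,0]], delta_rot=[[0,0,0],[0,0,0]], gripper=[-0.2,-0.2])

```text
clock: 18.3
tcp_pos: [0.5107, 0.0276, 0.0547]
orientation: [0.778, 0.628, -0.0, -0.0]
ft_force: [0.3, -0.5, -0.0]
opening: 0.0548
```

Emit:
move_arm(slide=[[0,0,-0.1],[0,0,0]], delta_rot=[[0,0,0],[0,0,0]], gripper=[-0.2,-0.2])

```text
clock: 18.5
tcp_pos: [0.5107, 0.0276, 0.0538]
orientation: [0.778, 0.628, -0.0, 0.0]
ft_force: [-0.6, -0.4, 2.0]
opening: 0.055
```

Emit:
move_arm(slide=[[0,0,-0.05],[0,0,0]], delta_rot=[[0,0,0],[0,0,0]], gripper=[-0.2,-0.2])

```text
clock: 18.7
tcp_pos: [0.5108, 0.0276, 0.0537]
orientation: [0.778, 0.628, -0.0, 0.0]
ft_force: [-1.9, -0.6, 8.0]
opening: 0.0549
```

Emit:
move_arm(slide=[[0,0,-0.05],[0,0,0]], delta_rot=[[0,0,0],[0,0,0]], gripper=[-0.2,-0.2])

```text
clock: 18.9
tcp_pos: [0.5108, 0.0276, 0.0536]
orientation: [0.778, 0.628, -0.0, 0.0]
ft_force: [-3.9, -1.0, 12.8]
opening: 0.0552
```

Contact is firm at fingertip height 36.6 mm, which matches the shut face at 36.5 mm. I lift off and check.

Emit:
move_arm(slide=[[0,0,0.3],[0,0,1],[0,0,3],[0,-1.5,4],[0,-1.5,4]], delta_rot=[[0,0,0],[0,0,0],[0,0,0],[0,0,0],[0,0,0]], gripper=[-0.2,-0.2,-0.2,-0.2,-0.2])

```text
clock: 19.4
tcp_pos: [0.5102, -0.0018, 0.1771]
orientation: [0.778, 0.629, -0.0, -0.001]
ft_force: [1.7, -1.3, -0.1]
opening: 0.0549
```

Emit:
move_arm(slide=[[0,-2,0],[0,-1,0],[0,0,0],[0,0,0]], delta_rot=[[0,0,0],[0,0,0],[0,0,0],[0,0,0]], gripper=[-0.2,-0.2,-0.2,-0.2])

```text
clock: 19.8
tcp_pos: [0.5099, -0.0317, 0.1749]
orientation: [0.778, 0.628, -0.0, -0.001]
ft_force: [-0.5, 0.8, -0.6]
opening: 0.0552
```

```bash
python3 - <<'E'
from h import *
derm();p,c=shot('wrist','w20')
cv2.imwrite('pics/w20c.png',cv2.resize(p['img'][50:240,170:400],None,fx=3.1,fy=3.1,interpolation=cv2.INTER_CUBIC))
p,_=shot('top','top20');cv2.imwrite('pics/top20c.png',cv2.resize(p['img'][130:280,110:490],(798,315),interpolation=3))
E
```

```text
t 19.8 fwd -64.4 left -13.1 tipz 157.9 F [-0.5  0.8 -0.6] op 0.0552 yaw 1.3578609274435105
```

View pics/w20c.png

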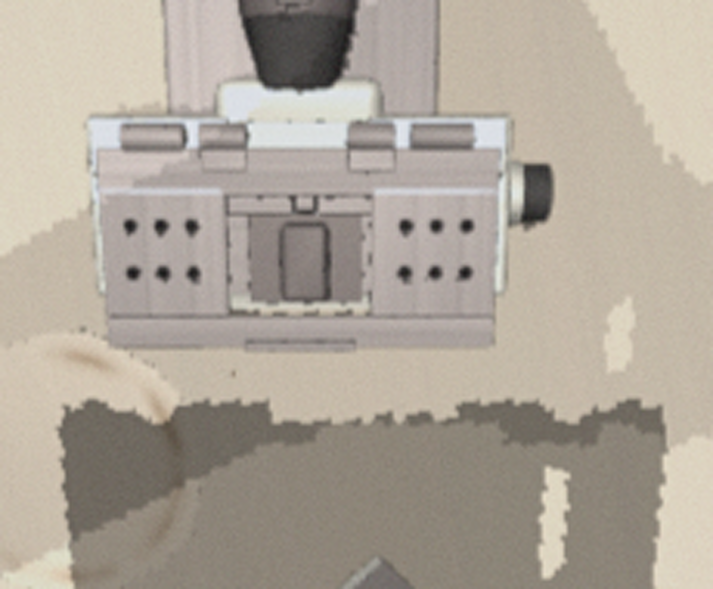

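View pics/top20c.png

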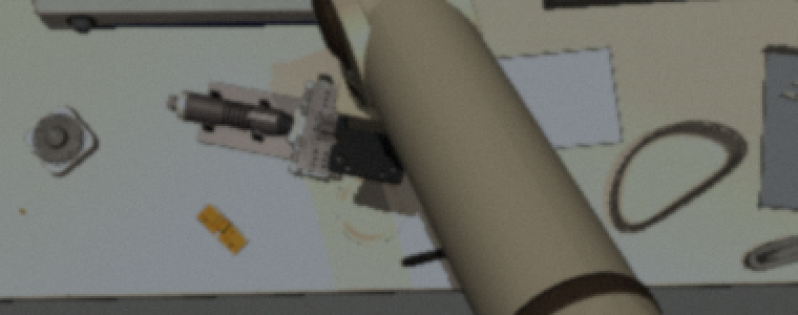

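The cover is down flat, the grip block is in its window and the pin is still in the notch. The timer, dish and marker are where they were. I hand the job in.

```bash
python3 - <<'E'
from h import *
print(bot.hand_in()); print(bot.state()['clock'])
E
```

```text
the job is handed in; nothing more can be done
None
the job is handed in; nothing more can be done
```

The blade is loaded in the dermatome, the cover is shut, and I handed the job in at about 19.8 s of the 72 s allowed. The hand-in gives no verdict.

- **Blade:** I picked it up by its grip block and laid it on the seat with about 1–4 N of down-force. I lined it up with the pin, which sat about 1.3 mm off the slot's middle. I then slid it in until the position stopped changing at about 8 N against the stops (about 11 N in all, counting down-force). After I let go, the picture showed the rear edge flush along both stops and the pin in the notch.
- **Cover:** I pushed it over from behind on both wings and pressed it down. It stopped firmly at a fingertip height of about 36.6 mm under 13 N, against the expected 36.5 mm when shut. After I lifted off, the picture showed it lying flat, with the grip block in its window and the pin in the notch.
- **Other items:** The timer and kidney dish were where they had been in the last top view. Only one end of the marker showed past the arm, and that end had not moved. Nothing came near any of the three.

**Not checked or disagreeing:** With the cover shut the stops are hidden, so I could not see the rear edge against them again at the end. The cameras and the arm's own readings differed by about 1 mm sideways. The arm also drifted about 1.2 mm while lowering, so I re-aligned by picture before inserting.

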